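Park the sample tumbler with its vent stem up

TASK

The hand-turned sample tumbler was left with its yellow-capped vent stem away from the top. Gently push its rubber-ended spokes round with the fingertips until the vent stem points straight up, so that the drum can be vented, then take the hand away. Do not touch the stem itself, do not lift or shift the tumbler on the bench, and leave the two bottles and the small glass jar where they stand.

Things in the scene. Friction and masses are not known exactly. Their poses are not given: they have to be found in the camera images.
- tumbler: Bench tumbler, 5 kg, loose on its feet, turned up to 20 degrees from facing the robot. Grey base plate 200 x 200 x 18 mm; column (70 mm wide, top 173 mm up) 70 to 100 mm behind the wheel's plane. Origin on the bench below the wheel's centre; x along the axle, from wheel to column; y in the wheel's plane, left as seen from the front; z up.
- axle (a point): Centre of the upright wheel, 165 mm above the bench. The wheel is a closed steel drum, radius 57 mm, 52 mm thick, with six straight spokes in its mid-plane (the tumbler's y-z plane), 60 degrees apart, and no outer rim; the space between and above the spokes is open.
- spoke_end (a point): Rounded tip of one of the six like spokes (30 degrees clockwise from the stem, seen from the front), 135 mm from the axle. A spoke is a 10 mm steel rod with a black rubber end of 15 mm diameter from radius 81 mm outwards. A fingertip pointing down beside a spoke near the top can push it sideways.
- stem_tip (a point): Top of the vent stem: a short brass stub with a yellow cap of 17 mm diameter, standing radially out of the drum's rim mid-way between two spokes (30 degrees from each), in the spokes' plane; the tip is 76 mm from the axle. z points outwards along the stem.
- wheel (a joint): Wheel angle, rad: 0 or a whole turn = vent stem straight up; it grows clockwise as seen from the front (robot's side): at pi/2 the stem points right. Spokes stand at this angle plus 30, 90, 150, 210, 270, 330 degrees. Starts between 1.9 and 4.4. Turns both ways without stops, against about 0.15 N m of friction (some 2 N at a spoke), and stays where it is left.
- bottle_clear_c (a point): Centre (84 mm up) of a standing clear glass bottle with an orange cap, 74 mm diameter, 168 mm high; loose bystander near the tumbler.
- bottle_pink_c (a point): Centre (81 mm up) of a standing glass bottle with pink contents and an orange cap, 68 mm diameter, 162 mm high; loose bystander near the tumbler.
- weigh_bottle_c (a point): Centre (29 mm up) of a small stoppered glass weighing jar, 42 mm diameter, 58 mm high; loose bystander near the tumbler.

How it is judged:
By the outcome, as a careful person would: the job done as asked, in the order asked, and still so for the second after the job is handed in, with the robot touching nothing.
It also fails if it takes over 58 s, if anything falls off the work surface, if the arm or the gripper's body presses on something with over 40 N, if the wrist force passes 120 N, or if a joint passes its speed limit or range.

ROBOT

A 6-joint arm with a two-finger parallel gripper is mounted at the origin on a cart in front of the work surface, level with it; the furniture and walls round the work are solid. World frame = base frame: x ahead of the robot, y to its left, z up, the work surface at z = 0. Lengths are in m, angles in rad, forces in N, time in s.
With the tool pointing down it reaches from about 0.275 to 0.85 m from the base axis. Payload 5.2 kg.
Tool frame: the origin (TCP) lies on the centre line of the jaws, within the pads' length; the fingertips stand 22 mm ahead of it and the grasp point (between the pads) lies 3 mm ahead of it; y points along the fingers, x is the direction in which the jaws open and shut, and the axes are right-handed (so a half turn about y gives the same grasp; the last joint's range is limited). The gripper opens to 85 mm and grips with 20 to 120 N. Pads are 22 mm wide; open, the fingers measure 114 mm over their backs; the gripper's body (76 mm by 85 mm) begins 54 mm behind the grasp point. The pads swing forward as they close: fully open they stand 13 mm farther back than shut.
Start: joints at [0.911, 0.259, 1.535, -0, 1.348, -0.203], TCP at [0.243, 0.494, 0.253] pointing down, gripper open.
Joint ranges: [-3.14, 3.14], [-0.91, 2.08], [0.19, 2.58], [-1.22, 4.36], [0.22, 2.71], [-3.12, 3.12]. Speed limits (rad/s): [2.57, 2.57, 3.14, 3.14, 3.14, 3.14].

INTERFACE

Orientations are given as [roll, pitch, yaw] about the fixed x, y, z axes, in that order (R = Rz(yaw) Ry(pitch) Rx(roll)).
In Python, from cell import get_obs, snapshot, calibration, hand_in gives the robot as it stands.
- The arm moves only by the tool carry_out, never from a script. Its argument "commands" is a list of rows, each a list of 6 numbers: the shift along the tool's x, y, z in cm, then the turn, a rotation vector about the tool's x, y, z in degrees. In form: [[tx, ty, tz, rx, ry, rz], ...]. A call has 1 to 10 rows; each row is the pose to reach, as a shift and turn from the pose measured when the call began, along the tool's axes at that moment; what a row does not reach only later rows make up. A row lasts 1/10 s, in which the tool goes at most 50 mm and 8.59 degrees, less where a joint would pass 70% of its speed; a pose out of reach is approached as far as the arm can. A call with a gripper value outside its range is refused whole. "hand" is the finger opening in cm, from 0 to 8.54, set as the call begins (left out, the last holds). The fingers move at their own pace and stop on an object; "squeeze" is the grip in N (left out, the last holds). Time passes only in rows, so rows that repeat a pose let the fingers close. It gives the time, the measured TCP pose, the force and the opening at its end, in the units of the state.
- get_obs(): the state, without advancing time (a new reading comes with each control period).
- snapshot(name): name is "scene" or "top"; returns the picture (384x512x3 uint8, red, green, blue); there is no depth.
- calibration(name): a dict with "vfov" (degrees; the focal length in pixels is half the picture's height over the tangent of half this angle, whatever the lens; pixels are square), "cx", "cy" (the principal point, pixels), "pose" (4x4, takes a point from camera to world coordinates). Camera axes: x right, y up, looking along -z (the intrinsics and any distortion apply to the point x, -y, -z); pixel columns grow to the right and rows downward; lengths in m; the calibration is good to about 2 mm. A picture is of the moment at which its call begins. calibration takes no time and is no camera call.
- hand_in(): hands the job in, once; it reports no verdict.
The state is a dict: "t": time; "qpos": joint angles; "qd": joint speeds; "joint_torque": joint torques, N m; "tool_pos": TCP position; "tool_rot": TCP orientation; "ft_force": force on the tool from outside, world axes, zero at the start; "ft_torque": the same for the moment, N m; "finger_gap": finger opening in m.
Only numpy, scipy, OpenCV 4.12 (cv2) and the standard library are available. Lean on these libraries where they do the work, as an engineer would, in place of code of your own. Each camera call takes 0.05 s, during which the arm holds its last target.

## Working session

There is one attempt and no reset: what is moved stays moved. The work goes in short steps, Python scripts to look and compute and a tool call to move; the robot and the scene stay as the last step left them, time stands still between calls to the robot, and variables do not carry over. Pictures are saved under pics/ and viewed, and the job is handed in when it is done.

Besides the shell and the picture viewer there is one more tool, called after "Request:" as name(argument=value, ...) on one line, values as JSON. carry_out: Moves the arm, as the interface text tells. Its arguments: {"type":"object","properties":{"commands":{"type":"array"},"hand":{"type":"number"},"squeeze":{"type":"number"}},"required":["commands"]}

```bash
mkdir -p pics; ls; python3 - <<'E'
from cell import *
import cv2,numpy as np
for n in ("scene","top"):
    im=snapshot(n); cv2.imwrite(f"pics/{n}0.png",im[:,:,::-1]); c=calibration(n); print(n,{k:(np.round(v,4).tolist() if k=='pose' else v) for k,v in c.items()})
o=get_obs(); print(o)
E
```

```text
pics
scene {'vfov': 42.79531502135135, 'cx': 256.3348677827827, 'cy': 188.45834563499466, 'pose': [[0.7644, 0.4136, -0.4947, -0.0245], [-0.6446, 0.5077, -0.5716, -0.5392], [0.0147, 0.7558, 0.6546, 0.8929], [0.0, 0.0, 0.0, 1.0]]}
top {'vfov': 54.412638663332515, 'cx': 250.54190793754483, 'cy': 199.3441700398521, 'pose': [[0.0094, 0.9856, -0.1686, 0.3997], [-0.9997, 0.0055, -0.0235, 0.1063], [-0.0222, 0.1688, 0.9854, 1.0015], [0.0, 0.0, 0.0, 1.0]]}
{'t': 0.1, 'qpos': array([ 9.11243353e-01,  2.59266248e-01,  1.53594865e+00,  1.07603002e-05,
        1.34805596e+00, -2.02802095e-01]), 'qd': array([-0.000494  , -0.00195014, -0.00356075, -0.00247562, -0.00011561,
       -0.00135081]), 'joint_torque': array([ 2.53525723e-03, -4.46970034e+01, -2.91247433e+01, -1.02532163e-04,
        6.28144408e-03, -8.72976251e-07]), 'tool_pos': array([0.24226833, 0.49327333, 0.25256994]), 'tool_rot': array([-1.57044804,  0.0016417 ,  1.11404335]), 'ft_force': array([-0.18058354,  0.2896096 ,  0.12614647]), 'ft_torque': array([ 0.04904142,  0.00291912, -0.06428252]), 'finger_gap': 0.08523291292316332}
```

View pics/scene0.png

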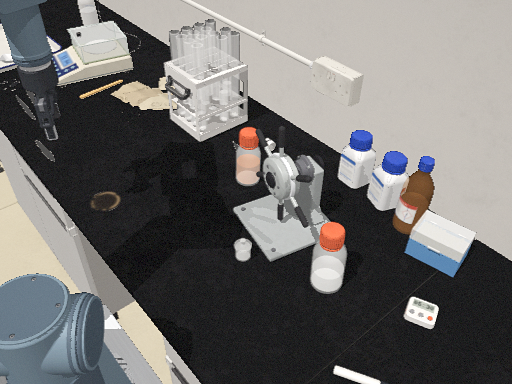

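View pics/top0.png

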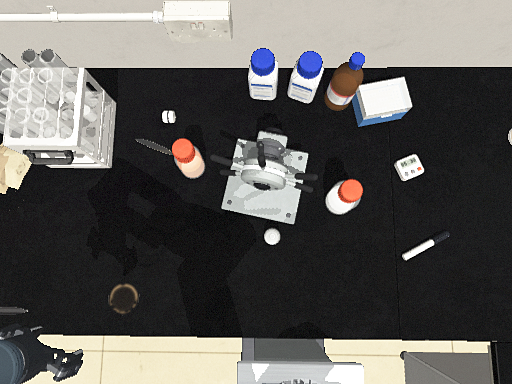

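The scene view shows the tumbler near (285,195), the pink bottle at (248,158), the clear bottle at (328,260) and the jar at (243,249). In the top view the tumbler is at about (265,178). I'll zoom in on the wheel.

```bash
python3 - <<'E'
import cv2
a=cv2.imread("pics/scene0.png")[110:290,215:365]; cv2.imwrite("pics/sz.png",cv2.resize(a,None,fx=3.3,fy=3.3,interpolation=cv2.INTER_CUBIC))
a=cv2.imread("pics/top0.png")[115:255,160:380]; cv2.imwrite("pics/tz.png",cv2.resize(a,None,fx=3.6,fy=3.6,interpolation=cv2.INTER_CUBIC))
E
```

```text
(no output)
```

View pics/sz.png

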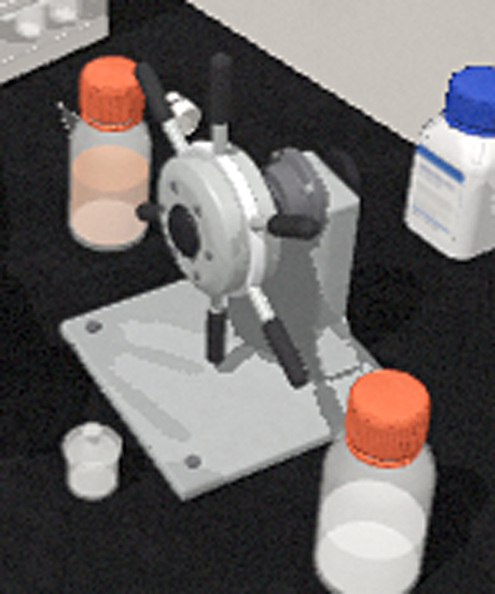

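View pics/tz.png

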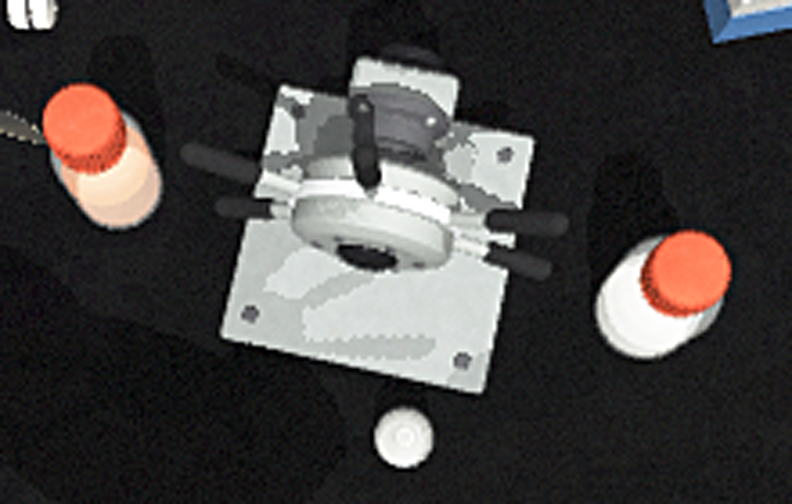

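```bash
cat > h.py <<'E'
import numpy as np, cv2
from cell import calibration
from scipy.optimize import least_squares
C={n:calibration(n) for n in("scene","top")}
def proj(n,P):
    c=C[n]; f=192/np.tan(np.radians(c["vfov"])/2); T=np.linalg.inv(c["pose"]); p=np.atleast_2d(P)@T[:3,:3].T+T[:3,3]
    return np.c_[c["cx"]+f*p[:,0]/-p[:,2], c["cy"]-f*p[:,1]/-p[:,2]]
def ray(n,u,v,z):
    c=C[n]; f=192/np.tan(np.radians(c["vfov"])/2); d=c["pose"][:3,:3]@np.array([(u-c["cx"])/f,-(v-c["cy"])/f,-1]); o=c["pose"][:3,3]
    return o+d*(z-o[2])/d[2]
def wp(x,y,yaw,a,r):  # point in wheel plane at clockwise angle a from up
    a=np.asarray(a,float); yl=-np.sin(a)*r
    return np.c_[x-np.sin(yaw)*yl, y+np.cos(yaw)*yl, 0.165+np.cos(a)*r]
E
python3 - <<'E'
from h import *
zs=lambda p:(np.array(p)/3.3+[215,110]); zt=lambda p:(np.array(p)/3.6+[160,115])
cor=[ray("top",*zt(p),0.018)[:2] for p in[(280,85),(535,137),(485,392),(220,338)]]
for c in cor: print(np.round(c,3))
e=cor[2]-cor[3]; print("front edge yaw",np.degrees(np.arctan2(e[0],-e[1])), "left edge",np.degrees(np.arctan2(cor[0][1]-cor[3][1],cor[0][0]-cor[3][0])),"right",np.degrees(np.arctan2(cor[1][1]-cor[2][1],cor[1][0]-cor[2][0])))
for n,p in [("pink",(120,205)),("clear",(645,325)),("jar",(403,445))]: print(n,np.round(ray("top",*zt(p),0.0),3))
# k: clockwise index from up spoke
S=[(0,(220,60)),(1,(308,226)),(2,(300,380)),(3,(215,358)),(4,(143,212)),(5,(148,70))]
T=[(0,(361,103)),(1,(562,222)),(2,(545,267)),(4,(222,205)),(5,(188,154))]
R=0.130
def res(q):
    r=[]
    for k,p in S: r.append(proj("scene",wp(*q[:3],q[3]+k*np.pi/3,R))[0]-zs(p))
    for k,p in T: r.append(proj("top",wp(*q[:3],q[3]+k*np.pi/3,R))[0]-zt(p))
    return np.array(r).ravel()
s=least_squares(res,[.5,.1,-.2,0],loss="soft_l1"); q=s.x; print(q[:2],np.degrees(q[2:])); print(np.round(s.fun.reshape(-1,2),1))
for d in range(-30,360,60):
    th=q[3]+np.radians(d); print(d,np.degrees(th)%360,"stem tip scene",((proj("scene",wp(*q[:3],th,.074))[0]-[215,110])*3.3).round(),"top",((proj("top",wp(*q[:3],th,.074))[0]-[160,115])*3.6).round())
np.save("q0.npy",q)
E
```

```text
[0.737 0.166]
[ 0.697 -0.027]
[0.503 0.013]
[0.542 0.208]
front edge yaw -11.214815968127102 left edge -11.98069455217571 right -11.594370302183119
pink [0.647 0.289 0.   ]
clear [ 0.556 -0.109  0.   ]
jar [0.465 0.072 0.   ]
[0.60052606 0.09431773] [-12.05026928  -4.10431532]
[[ 0.4 -0.8]
 [ 0.6 -0.6]
 [ 0.3 -0.8]
 [ 0.6 -0.7]
 [ 0.7 -0.3]
 [-1.7 -0.9]
 [ 0.7 14.6]
 [-0.5  0.5]
 [ 0.   1. ]
 [ 0.5  0.6]
 [ 0.  -0.4]]
-30 325.89568468099975 stem tip scene [193. 116.] top [310. 176.]
30 25.895684680999736 stem tip scene [248. 167.] top [432. 200.]
90 85.89568468099974 stem tip scene [274. 272.] top [491. 237.]
150 145.89568468099975 stem tip scene [244. 315.] top [435. 249.]
210 205.89568468099975 stem tip scene [193. 261.] top [329. 228.]
270 265.89568468099975 stem tip scene [168. 166.] top [265. 193.]
330 325.89568468099975 stem tip scene [193. 116.] top [310. 176.]
```

```bash
python3 - <<'E'
from h import *
p=ray("top",168,117,0.0); print(p,proj("scene",p), (proj("scene",p)-[215,110])*3.3)
for n in("scene","top"):
    a=cv2.imread(f"pics/{n}0.png"); h=cv2.cvtColor(a,cv2.COLOR_BGR2HSV); m=cv2.inRange(h,(15,60,50),(42,255,255)); k,l,s,c=cv2.connectedComponentsWithStats(m)
    print(n,[(s[i,4],c[i].round()) for i in range(1,k) if s[i,4]>2])
a=cv2.imread("pics/scene0.png")[120:240,240:330]; cv2.imwrite("pics/sz2.png",cv2.resize(a,None,fx=5,fy=5,interpolation=cv2.INTER_NEAREST))
E
```

```text
[0.80726712 0.36706545 0.        ] [[268.76618384 146.64727485]] [[177.42840669 120.93600702]]
scene [(np.int32(185), array([100.,  89.])), (np.int32(8), array([136.,  82.])), (np.int32(4), array([128.,  83.])), (np.int32(16), array([141.,  88.])), (np.int32(5), array([147.,  88.])), (np.int32(21), array([157.,  91.])), (np.int32(11), array([121.,  97.])), (np.int32(5), array([138., 101.])), (np.int32(4), array([126., 102.])), (np.int32(5), array([137., 106.])), (np.int32(5), array([416., 173.])), (np.int32(8), array([421., 174.])), (np.int32(4), array([424., 174.])), (np.int32(12), array([410., 178.])), (np.int32(8), array([429., 180.])), (np.int32(25), array([406., 187.])), (np.int32(4), array([420., 180.])), (np.int32(3), array([424., 183.])), (np.int32(5), array([414., 187.])), (np.int32(7), array([417., 191.])), (np.int32(7), array([424., 189.])), (np.int32(121), array([111., 198.])), (np.int32(3), array([428., 193.])), (np.int32(27), array([ 93., 204.])), (np.int32(10), array([104., 208.])), (np.int32(5), array([394., 225.])), (np.int32(3), array([400., 231.])), (np.int32(3), a
[... 971 characters left out ...]
.])), (np.int32(13), array([418., 340.])), (np.int32(46), array([452., 340.])), (np.int32(11), array([484., 341.])), (np.int32(11), array([452., 346.])), (np.int32(14), array([ 70., 350.])), (np.int32(6), array([ 85., 350.])), (np.int32(3), array([ 93., 351.])), (np.int32(60), array([135., 351.])), (np.int32(54), array([187., 352.])), (np.int32(3), array([401., 352.])), (np.int32(25), array([101., 363.])), (np.int32(4), array([216., 352.])), (np.int32(19), array([231., 353.])), (np.int32(18), array([334., 354.])), (np.int32(45), array([377., 355.])), (np.int32(3), array([ 40., 371.])), (np.int32(6), array([ 32., 377.])), (np.int32(8), array([100., 380.])), (np.int32(3), array([ 60., 380.]))]
```

View pics/sz2.png

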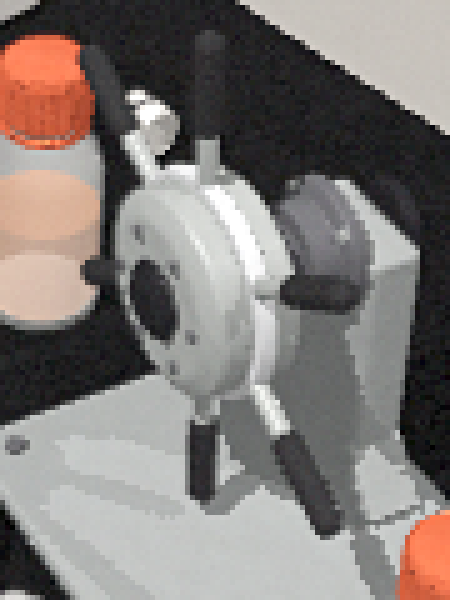

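```bash
cat >> h.py <<'E'
from scipy.spatial.transform import Rotation as Ro
from cell import get_obs
def goal(xp,yp,z,q=None,yaw=None):
    "xp,yp tumbler-frame TCP (m); prints shift cm and turn deg from now"
    q=np.load("q0.npy") if q is None else q
    yaw=q[2] if yaw is None else yaw; o=get_obs(); R=Ro.from_euler("xyz",o["tool_rot"])
    P=np.array([q[0]+np.cos(q[2])*xp-np.sin(q[2])*yp, q[1]+np.sin(q[2])*xp+np.cos(q[2])*yp, z])
    G=Ro.from_euler("xyz",[-np.pi/2,0,yaw])
    print("goal",(xp,yp,z),"shift cm",(R.inv().apply(P-o["tool_pos"])*100).round(2),"turn deg",(R.inv()*G).as_rotvec(degrees=True).round(2))
E
python3 -c "
from h import *
goal(0,.05,.42); goal(0,.05,.29)"
```

```text
goal (0, 0.05, 0.42) shift cm [-15.18 -16.74 -48.52] turn deg [ 5.000e-02  7.588e+01 -9.000e-02]
goal (0, 0.05, 0.29) shift cm [-15.16  -3.74 -48.53] turn deg [ 5.000e-02  7.588e+01 -9.000e-02]
```

Request:
carry_out(commands=[[0, -4, 0, 0, 0, 0], [0, -8.5, 0, 0, 0, 0], [0, -13, -2, 0, 6, 0], [-1, -16.7, -5, 0, 13, 0], [-2, -16.7, -9, 0, 20, 0], [-3.2, -16.7, -13, 0, 27, 0], [-4.8, -16.7, -17, 0, 34, 0], [-6.4, -16.7, -21, 0, 41, 0], [-7.8, -16.7, -25, 0, 48, 0], [-9, -16.7, -29, 0, 54, 0]], hand=0, squeeze=20)

```text
t: 1.1
tool_pos: [0.4638, 0.2832, 0.4194]
tool_rot: [-1.572, 0.002, 0.167]
ft_force: [1.3, 1.1, -0.6]
finger_gap: -0.0001
```

```bash
python3 -c "
from h import *
goal(0,.05,.42); goal(0,.05,.29)"
```

```text
goal (0, 0.05, 0.42) shift cm [ 12.19  -0.07 -16.25] turn deg [ 0.09 21.59 -0.09]
goal (0, 0.05, 0.29) shift cm [ 12.22  12.93 -16.23] turn deg [ 0.09 21.59 -0.09]
```

Request:
carry_out(commands=[[2.5, 0, -3.2, 0, 5, 0], [5, 0, -6.5, 0, 11, 0], [7.5, 0, -9.8, 0, 16.5, 0], [10, 0, -13, 0, 21.6, 0], [12.2, 0, -16.2, 0, 21.6, 0], [12.2, 3, -16.2, 0, 21.6, 0], [12.2, 6, -16.2, 0, 21.6, 0], [12.2, 8, -16.2, 0, 21.6, 0], [12.2, 8, -16.2, 0, 21.6, 0]])

```text
t: 2.0
tool_pos: [0.6093, 0.1433, 0.335]
tool_rot: [-1.575, 0.009, -0.211]
ft_force: [-0.4, 0.2, 0.0]
finger_gap: -0.0002
```

```bash
python3 - <<'E'
from h import *
from cell import snapshot
goal(0,.05,.29)
a=snapshot("scene");b=snapshot("top")
cv2.imwrite("pics/s1.png",a[:,:,::-1]);cv2.imwrite("pics/t1.png",b[:,:,::-1])
A=cv2.resize(a[90:240,220:345,::-1],None,fx=3.5,fy=3.5,interpolation=cv2.INTER_CUBIC);B=cv2.resize(b[95:245,200:325,::-1],None,fx=3,fy=3.5,interpolation=cv2.INTER_CUBIC)
cv2.imwrite("pics/z1.png",np.hstack([A,B[:A.shape[0]]])[:, :800])
E
```

```text
goal (0, 0.05, 0.29) shift cm [0.2  4.5  0.05] turn deg [ 0.22 -0.03 -0.53]
```

View pics/z1.png

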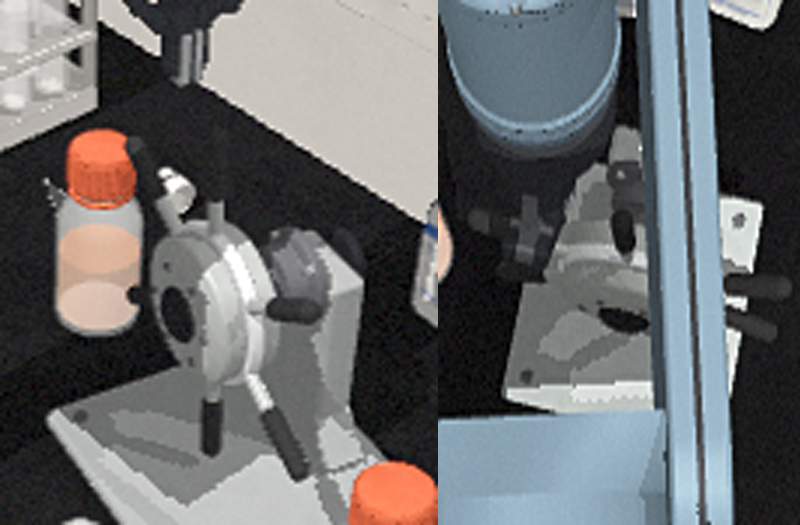

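Both pictures show the closed fingers above and left of the near-vertical spoke, with the fingertip at scene pixel (272,113). The wheel hasn't moved. I'll check the tip height against its projection.

```bash
python3 - <<'E'
from h import *
for z in(.335,.313,.30): print(z,proj("scene",[.6093,.1433,z]))
E
```

```text
0.335 [[272.95584707 102.7750591 ]]
0.313 [[272.58840141 111.43502801]]
0.3 [[272.37583099 116.44489324]]
```

Request:
carry_out(commands=[[0.2, 1.5, 0, 0, 0, -0.5], [0.2, 3, 0, 0, 0, -0.5], [0.2, 4.5, 0, 0, 0, -0.5], [0.2, 4.5, 0, 0, 0, -0.5]])

```text
t: 2.5
tool_pos: [0.6123, 0.1433, 0.2941]
tool_rot: [-1.573, -0.006, -0.21]
ft_force: [0.6, -0.4, 0.1]
finger_gap: -0.0003
```

Request:
carry_out(commands=[[0, 0.3, -1, 0, 0, 0], [0, 0.3, -2, 0, 0, 0], [0, 0.3, -3, 0, 0, 0], [0, 0.3, -4, 0, 0, 0], [0, 0.3, -5, 0, 0, 0], [0, 0.3, -6, 0, 0, 0], [0, 0.3, -7, 0, 0, 0], [0, 0.3, -8, 0, 0, 0], [0, 0.3, -9, 0, 0, 0], [0, 0.3, -9.6, 0, 0, 0]])

```text
t: 3.5
tool_pos: [0.5921, 0.0483, 0.2913]
tool_rot: [-1.573, -0.005, -0.211]
ft_force: [0.3, 2.1, -0.8]
finger_gap: 0.0003
```

```bash
python3 - <<'E'
from h import *
from cell import snapshot
goal(0,.05,.29)
a=snapshot("scene")
cv2.imwrite("pics/s2.png",a[:,:,::-1])
cv2.imwrite("pics/z2.png",cv2.resize(a[90:290,215:365,::-1],None,fx=3,fy=3,interpolation=cv2.INTER_CUBIC))
E
```

```text
goal (0, 0.05, 0.29) shift cm [-0.14  0.1   9.68] turn deg [ 0.15 -0.02  0.31]
```

View pics/z2.png

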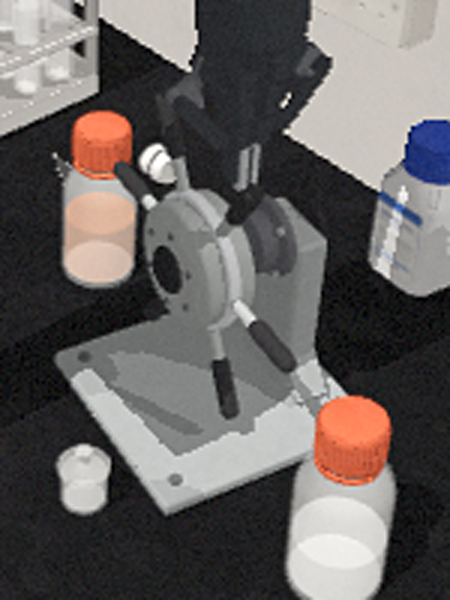

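The wheel turned clockwise. The pushed spoke now leans right, and the next spoke is upper left, with its tip at about scene (275,124). Next I lift, go back left past that spoke and lower again.

Request:
carry_out(commands=[[0, -1, 0.5, 0, 0, 0], [-0.1, -4, 0.6, 0, 0, 0], [-0.1, -6.5, 1, 0, 0, 0.3], [-0.1, -6.5, 5, 0, 0, 0.3], [-0.1, -6.5, 9, 0, 0, 0.3], [-0.1, -6.5, 13, 0, 0, 0.3], [-0.1, -6.5, 14.5, 0, 0, 0.3], [-0.1, -6.5, 14.5, 0, 0, 0.3]])

```text
t: 4.35
tool_pos: [0.6211, 0.1924, 0.3559]
tool_rot: [-1.574, -0.0, -0.207]
ft_force: [0.2, -0.8, 0.6]
finger_gap: -0.0
```

```bash
python3 - <<'E'
from h import *
from cell import snapshot
goal(0,.097,.29)
a=snapshot("scene")
cv2.imwrite("pics/s3.png",a[:,:,::-1])
cv2.imwrite("pics/z3.png",cv2.resize(a[90:290,215:365,::-1],None,fx=3,fy=3,interpolation=cv2.INTER_CUBIC))
E
```

```text
goal (0, 0.097, 0.29) shift cm [ 0.03  6.59 -0.3 ] turn deg [0.18 0.17 0.01]
```

View pics/z3.png

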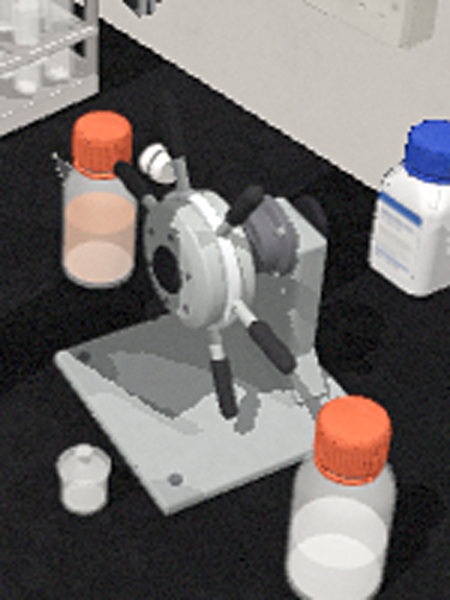

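```bash
cat >> h.py <<'E'
def fit(S,off,sc,free=True,q0=None):
    q0=np.load("q0.npy") if q0 is None else q0
    def res(v):
        x,y,a=(v if free else (q0[0],q0[1],v[0]))
        return np.concatenate([proj("scene",wp(x,y,q0[2],a+k*np.pi/3,.130))[0]-(np.array(p)/sc+off) for k,p in S])
    s=least_squares(res,[q0[0],q0[1],.5] if free else [.5],loss="soft_l1"); print("xy" if free else "",s.x[:-1],"angle",np.degrees(s.x[-1]).round(2),s.fun.reshape(-1,2).round(1).tolist()); return s.x
E
python3 - <<'E'
from h import *
S=[(0,(255,192)),(1,(288,364)),(2,(230,411)),(4,(121,169)),(5,(167,100))]
fit(S,[215,90],3); fit(S,[215,90],3,False)
E
```

```text
xy [0.59852197 0.09255955] angle 31.58 [[0.1, 0.0], [0.4, 0.3], [0.3, 0.6], [-0.2, -0.4], [-0.8, -1.3]]
 [] angle 31.99 [[0.4, -0.3], [0.4, -0.2], [0.2, -0.3], [0.0, -1.3], [-0.4, -1.9]]
```

Request:
carry_out(commands=[[0, 2, 0, 0, 0, 0], [0, 4.5, 0, 0, 0, 0], [0, 6.5, 0, 0, 0, 0], [0, 6.5, 0, 0, 0, 0], [0, 6.5, -1, 0, 0, 0], [0, 6.5, -2, 0, 0, 0], [0, 6.5, -3, 0, 0, 0], [0, 6.5, -4, 0, 0, 0], [0, 6.5, -5, 0, 0, 0], [0, 6.5, -6, 0, 0, 0]])

```text
t: 5.4
tool_pos: [0.6084, 0.1308, 0.2916]
tool_rot: [-1.575, -0.001, -0.209]
ft_force: [0.9, 1.5, 0.9]
finger_gap: 0.0002
```

```bash
python3 - <<'E'
from h import *
goal(0,-.047,.29)
E
```

```text
goal (0, -0.047, 0.29) shift cm [-0.02  0.2  -8.43] turn deg [0.23 0.06 0.05]
```

Request:
carry_out(commands=[[0, 0.1, -1, 0, 0, 0], [0, 0.1, -2, 0, 0, 0], [0, 0.1, -3, 0, 0, 0], [0, 0.1, -4, 0, 0, 0], [0, 0.1, -5, 0, 0, 0], [0, 0.1, -6, 0, 0, 0], [0, 0.1, -7, 0, 0, 0], [0, 0.1, -7.8, 0, 0, 0], [0, 0.1, -8.4, 0, 0, 0], [0, 0.1, -8.4, 0, 0, 0]])

```text
t: 6.4
tool_pos: [0.5908, 0.0475, 0.2911]
tool_rot: [-1.575, -0.001, -0.21]
ft_force: [0.0, 0.1, -0.6]
finger_gap: -0.0
```

Request:
carry_out(commands=[[0, -1, 0.5, 0, 0, 0], [0, -4, 0.6, 0, 0, 0], [0, -6.5, 1, 0, 0, 0], [0, -6.5, 5, 0, 0, 0], [0, -6.5, 9, 0, 0, 0], [0, -6.5, 13, 0, 0, 0], [0, -6.5, 14.7, 0, 0, 0], [0, -6.5, 14.7, 0, 0, 0]])

```text
t: 7.2
tool_pos: [0.6215, 0.1944, 0.3554]
tool_rot: [-1.575, -0.001, -0.206]
ft_force: [0.2, -0.1, 0.4]
finger_gap: -0.0002
```

```bash
python3 - <<'E'
from h import *
from cell import snapshot
goal(0,.1,.29)
a=snapshot("scene")
cv2.imwrite("pics/s4.png",a[:,:,::-1])
cv2.imwrite("pics/z4.png",cv2.resize(a[90:290,215:365,::-1],None,fx=3,fy=3,interpolation=cv2.INTER_CUBIC))
E
```

```text
goal (0, 0.1, 0.29) shift cm [ 0.03  6.54 -0.19] turn deg [0.26 0.23 0.06]
```

View pics/z4.png

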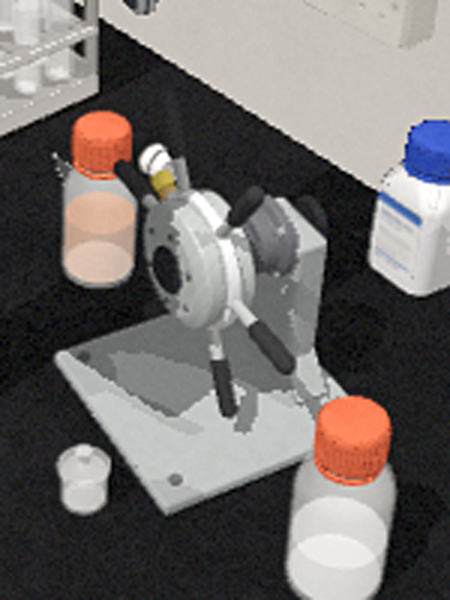

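The yellow stem is now visible upper left at scene (269,150), which confirms the direction. I'll measure the angle before the last push.

```bash
python3 - <<'E'
from h import *
a0=cv2.imread("pics/s3.png").astype(int);a1=cv2.imread("pics/s4.png").astype(int)
S=[(0,(254,194)),(1,(288,363)),(2,(230,411)),(4,(121,168)),(5,(168,98))]
fit(S,[215,90],3); fit(S,[215,90],3,False)
cv2.imwrite("pics/z4b.png",cv2.resize(a1[110:235,245:325].astype('uint8'),None,fx=4.8,fy=4.8,interpolation=cv2.INTER_NEAREST))
cv2.imwrite("pics/z4c.png",np.hstack([cv2.resize(np.clip(x[110:235,245:325]*2,0,255).astype('uint8'),None,fx=4.8,fy=4.8,interpolation=cv2.INTER_CUBIC) for x in(a0,a1)]))
E
```

```text
xy [0.59867544 0.09288769] angle 31.88 [[0.5, -0.4], [0.3, 0.7], [0.1, 0.4], [-0.2, -0.3], [-1.0, -0.7]]
 [] angle 32.13 [[0.8, -0.9], [0.4, 0.2], [0.1, -0.3], [0.0, -1.1], [-0.7, -1.2]]
```

View pics/z4c.png

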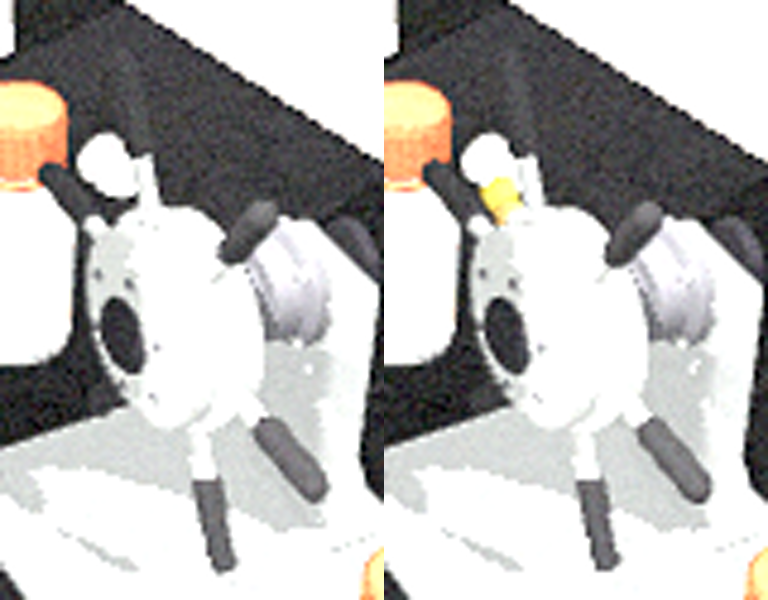

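Request:
carry_out(commands=[[0, 2, 0, 0, 0, 0], [0, 4.5, 0, 0, 0, 0], [0, 6.5, 0, 0, 0, 0], [0, 6.5, 0, 0, 0, 0], [0, 6.5, -1, 0, 0, 0], [0, 6.5, -2, 0, 0, 0], [0, 6.5, -3, 0, 0, 0], [0, 6.5, -4, 0, 0, 0], [0, 6.5, -5, 0, 0, 0], [0, 6.5, -6, 0, 0, 0]])

```text
t: 8.25
tool_pos: [0.6089, 0.1326, 0.2912]
tool_rot: [-1.576, -0.002, -0.208]
ft_force: [0.5, 2.2, 0.9]
finger_gap: 0.0002
```

```bash
python3 - <<'E'
from h import *
goal(0,-.041,.291)
E
```

```text
goal (0, -0.041, 0.291) shift cm [-0.04  0.07 -8.02] turn deg [0.3  0.13 0.11]
```

Request:
carry_out(commands=[[0, 0.1, -1, 0, 0, 0], [0, 0.1, -2, 0, 0, 0], [0, 0.1, -3, 0, 0, 0], [0, 0.1, -4, 0, 0, 0], [0, 0.1, -5, 0, 0, 0], [0, 0.1, -6, 0, 0, 0], [0, 0.1, -6.8, 0, 0, 0], [0, 0.1, -7.4, 0, 0, 0], [0, 0.1, -7.8, 0, 0, 0], [0, 0.1, -8.0, 0, 0, 0]])

```text
t: 9.25
tool_pos: [0.5924, 0.0539, 0.2907]
tool_rot: [-1.576, -0.002, -0.208]
ft_force: [0.9, 1.6, 0.3]
finger_gap: -0.0001
```

Request:
carry_out(commands=[[0, 0, 0, 0, 0, 0], [0, -1, 0.5, 0, 0, 0], [0, -4, 0.6, 0, 0, 0], [0, -6.5, 1, 0, 0, 0], [0, -6.5, 5, 0, 0, 0], [0, -6.5, 9, 0, 0, 0], [0, -6.5, 13, 0, 0, 0], [0, -6.5, 14.7, 0, 0, 0], [0, -6.5, 14.7, 0, 0, 0]])

```text
t: 10.15
tool_pos: [0.6227, 0.2008, 0.3549]
tool_rot: [-1.576, -0.002, -0.205]
ft_force: [-0.6, -0.3, 0.1]
finger_gap: -0.0002
```

```bash
python3 - <<'E'
from h import *
from cell import snapshot
goal(0,.05,.29)
a=snapshot("scene")[:,:,::-1]; b=snapshot("top")[:,:,::-1]
cv2.imwrite("pics/s5.png",a);cv2.imwrite("pics/t5.png",b)
f=lambda x:cv2.resize(np.clip(x.astype(int)*3//2,0,255).astype('uint8'),None,fx=4.8,fy=4.8,interpolation=cv2.INTER_CUBIC)
cv2.imwrite("pics/z5.png",np.hstack([f(a[110:235,245:325]),f(b[110:235,220:300])]))
E
```

```text
goal (0, 0.05, 0.29) shift cm [ 0.01  6.52 -5.84] turn deg [0.29 0.33 0.11]
```

View pics/z5.png

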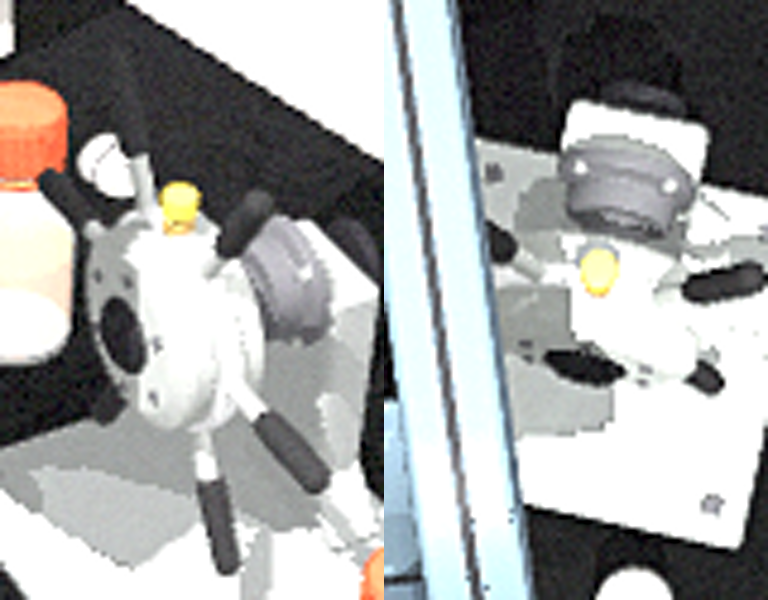

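```bash
python3 - <<'E'
from h import *
a=cv2.imread("pics/s5.png")[110:235,245:325]
g=np.clip(a.astype(int)*4,0,255).astype('uint8')
cv2.imwrite("pics/z5b.png",cv2.resize(g,None,fx=4.8,fy=4.8,interpolation=cv2.INTER_CUBIC))
S=[(0,(259,204)),(1,(315,480)),(2,(228,562)),(4,(53,180))]
fit(S,[245,110],4.8); fit(S,[245,110],4.8,False)
q=np.load("q0.npy")
for n in("scene","top"):
    h=cv2.cvtColor(cv2.imread(f"pics/{n[0]}5.png"),cv2.COLOR_BGR2HSV); m=cv2.inRange(h,(20,100,60),(40,255,255)); 
    k,l,s,c=cv2.connectedComponentsWithStats(m); 
    for i in range(1,k):
        if s[i,4]>15 and abs(c[i]-[275,160]).max()<30:
            print(n,s[i],c[i])
            for r in(.066,.072):
                for d in(-6,-3,0,3): print(r,d,proj(n,wp(*q[:3],np.radians(d),r)).round(2))
E
```

```text
xy [0.59869137 0.09357594] angle 29.86 [[0.1, -0.3], [0.7, 0.1], [-0.0, 0.6], [-1.1, -0.5]]
 [] angle 30.17 [[0.6, -0.5], [1.0, -0.3], [0.2, 0.0], [-0.7, -1.1]]
scene [278 148   9  11  70] [281.88571429 152.35714286]
0.066 -6 [[281.22 151.55]]
0.066 -3 [[281.99 152.27]]
0.066 0 [[282.77 153.05]]
0.066 3 [[283.54 153.91]]
0.072 -6 [[281.2  149.28]]
0.072 -3 [[282.05 150.05]]
0.072 0 [[282.9  150.91]]
0.072 3 [[283.75 151.84]]
top [261 162   8   9  57] [264.35087719 166.07017544]
0.066 -6 [[261.94 166.78]]
0.066 -3 [[263.53 167.08]]
0.066 0 [[265.12 167.41]]
0.066 3 [[266.71 167.75]]
0.072 -6 [[261.67 166.  ]]
0.072 -3 [[263.42 166.33]]
0.072 0 [[265.17 166.68]]
0.072 3 [[266.92 167.07]]
```

View pics/z5b.png

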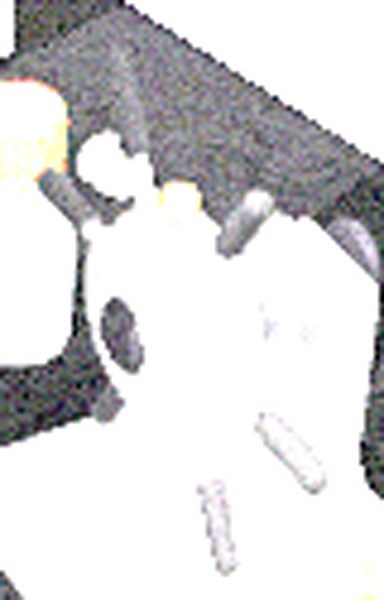

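The stem is up: the cap is at scene (282,152) and top (264,166), and the spoke estimate is within about 1–2° of vertical. I'll move the arm clear for an unobstructed measurement.

Request:
carry_out(commands=[[0, -3, 2, 0, 0, 0], [-2, -6, 6, 0, 0, 0], [-5, -7, 10, 0, 0, 0], [-8, -7, 14, 0, 0, 0], [-12, -7, 18, 0, 0, 0], [-16, -7, 21, 0, 0, 0], [-19, -7, 24, 0, 0, 0], [-22, -7, 27, 0, 0, 0], [-25, -7, 30, 0, 0, 0], [-27, -7, 32, 0, 0, 0]])

```text
t: 11.25
tool_pos: [0.4233, 0.5678, 0.423]
tool_rot: [-1.577, -0.002, -0.207]
ft_force: [0.7, -0.4, -0.5]
finger_gap: 0.0002
```

```bash
python3 - <<'E'
from h import *
from cell import snapshot
a=snapshot("scene")[:,:,::-1]; b=snapshot("top")[:,:,::-1]
cv2.imwrite("pics/s6.png",a);cv2.imwrite("pics/t6.png",b)
f=lambda x,s:cv2.resize(np.clip(x.astype(int)*3//2,0,255).astype('uint8'),None,fx=s,fy=s,interpolation=cv2.INTER_CUBIC)
cv2.imwrite("pics/z6s.png",f(a[110:235,235:335],4.8))
cv2.imwrite("pics/z6t.png",f(b[120:220,205:325],6))
E
```

```text
(no output)
```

View pics/z6s.png

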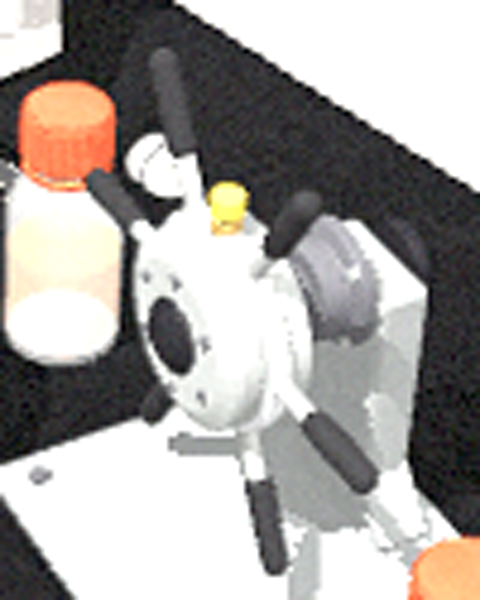

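View pics/z6t.png

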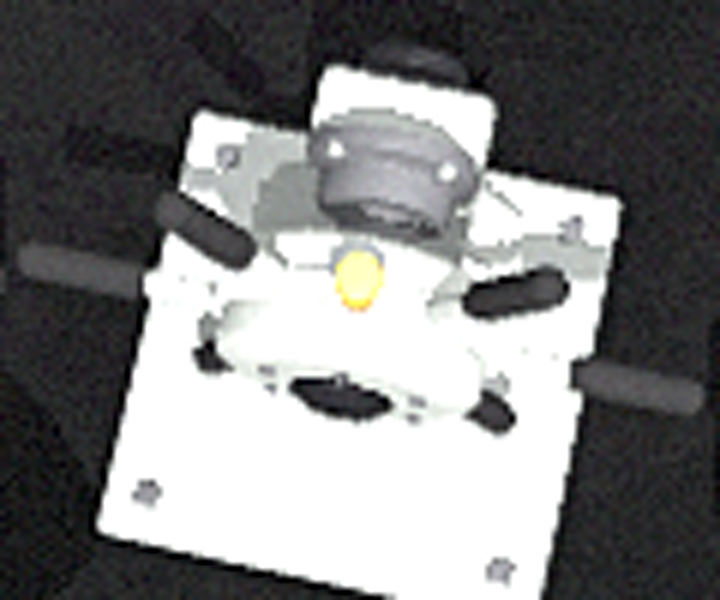

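View pics/t6.png

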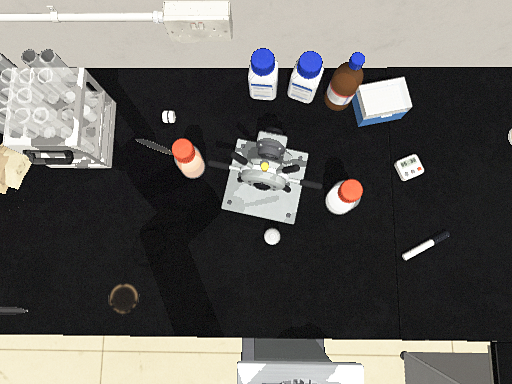

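Clear views now. The cap is at scene (282,152) and top (264,166), and all the upper spokes are visible. I'll fit the tips across both views.

```bash
python3 - <<'E'
from h import *
zs=lambda p:(np.array(p)/4.8+[235,110]); zt=lambda p:(np.array(p)/6+[205,120])
S=[(0,(308,204)),(1,(363,480)),(2,(275,562)),(4,(100,182)),(5,(164,60))]
T=[(0,(560,286)),(1,(690,397)),(4,(33,260)),(5,(168,210))]
def run(S,T,R=.130):
    def res(q):
        r=[proj("scene",wp(*q[:3],q[3]+k*np.pi/3,R))[0]-zs(p) for k,p in S]+[proj("top",wp(*q[:3],q[3]+k*np.pi/3,R))[0]-zt(p) for k,p in T]
        return np.array(r).ravel()
    s=least_squares(res,[.6,.09,-.2,.5],loss="soft_l1"); print(s.x[:2].round(4),np.degrees(s.x[2:]).round(2)); print(s.fun.reshape(-1,2).round(1).tolist())
run(S,T); run(S,T,.132); run(S,[]); run([],T)
for n,ps in(("scene",S),("top",T)):pass
q=np.load("q0.npy"); print("q0",q)
E
```

```text
[0.5999 0.0938] [-12.21  29.78]
[[0.1, -0.7], [0.8, -0.3], [0.4, 0.4], [-0.5, -1.1], [0.1, -0.9], [-0.9, 0.9], [0.7, 0.7], [-0.4, -0.1], [0.9, 0.1]]
[0.5997 0.0938] [-12.32  29.65]
[[0.3, -1.2], [1.2, 0.3], [0.6, 1.2], [-0.8, -1.4], [-0.2, -1.8], [-0.4, 0.9], [1.6, 1.1], [-1.2, -0.3], [0.3, -0.2]]
[0.5984 0.0927] [-12.71  29.54]
[[-0.3, -0.3], [0.3, 0.3], [0.2, 1.0], [-0.2, -0.6], [0.1, -0.5]]
[0.6008 0.094 ] [-11.72  29.82]
[[-0.9, 0.2], [0.7, -0.1], [-0.6, -0.0], [0.8, -0.1]]
q0 [ 0.60052606  0.09431773 -0.21031687 -0.07163382]
```

```bash
python3 - <<'E'
from h import *
for f in("top0","t6","scene0","s6"):
    im=cv2.imread(f"pics/{f}.png");h=cv2.cvtColor(im,cv2.COLOR_BGR2HSV); m=cv2.inRange(h,(0,150,120),(12,255,255)); k,l,s,c=cv2.connectedComponentsWithStats(m)
    j=cv2.inRange(im[225:250,255:290],(130,)*3,(255,)*3) if f[0]=="t" else cv2.inRange(im[235:262,230:255],(100,)*3,(255,)*3)
    M=cv2.moments(j,True)
    print(f,[c[i].round(1).tolist() for i in range(1,k) if s[i,4]>80],"jar",round(M['m10']/M['m00'],1),round(M['m01']/M['m00'],1))
from cell import hand_in,get_obs
print(get_obs()["qd"].round(3)); print(hand_in())
E
```

```text
top0 [[183.1, 150.2], [350.2, 190.5]] jar 16.6 11.3
t6 [[183.0, 150.2], [350.1, 190.4]] jar 16.7 11.3
scene0 [[248.1, 137.6], [331.9, 236.2]] jar 13.0 13.5
s6 [[248.3, 137.2], [332.0, 236.1]] jar 12.9 13.5
[-0.06  -0.015  0.024 -0.037 -0.006 -0.036]
the job is handed in; nothing more can be done
None
```

The vent stem now points straight up, and the job is handed in at about 11.4 s of the 58 s allowed. I turned the wheel about 154° clockwise with three sideways pushes of the closed fingertips on successive spokes. The fingertips stayed above the height the stem reaches. I then moved the arm well clear.

**Stem angle:** my final fit of the spoke tips in both cameras puts the stem 0.2 to 0.5° short of vertical. The yellow cap's position, measured earlier, suggested about 1.5 to 3° short. I trusted the spoke fit because the cap estimate rests on about one pixel, and I made no further push.

**Tumbler and bystanders:** the two bottle caps and the jar are within 0.4 px of their starting places in both views. The tumbler's fitted position changed by less than 1 mm, which is within measuring error.

**Forces:** wrist force readings at the end of each move stayed within about 3 N.

**At hand-in:** the arm was still settling slightly, with joint speeds up to 0.06 rad/s, and was touching nothing.

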